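# Refit the tongued cover of a bench analyser

### The job

Refit the loose white cover board on the open bay of the bench analyser: hold it at an angle, work its tongue under the steel lip and push it against the sprung bar in the groove, then lower it flat so that its other edge drops behind the catch and locks when you let go. Do it gently, by feel, without forcing the cover against the analyser, and leave the bottle, the rack and the beaker where they stand.

Things in the scene. Friction and masses are not known exactly. Their poses are not given: they have to be found in the camera images.
- cover: Loose rigid white board, about 0.2 kg, flat on the bench at first. Origin: centre of underside, z up. Plate x -60 to 60, 94 wide (y), 9 thick. At its -x end a tongue (x -82 to -60), at its +x end a ledge (x 60 to 66), both 94 wide, 5 thick, flush with the underside. Black grip fin upright on its middle: 12 thick (x), 50 wide (y), z 9 to 50. All mm.
- tongue_edge (a point): Middle of the lower outer edge of the cover's tongue, at (-82, 0, 0) mm in the cover frame. This end goes in first. From here to the end of the ledge is 148 mm.
- analyser: White analyser fixed to the bench, 250 (x) by 170 (y) by 70 mm high; origin at the centre of its underside, z up, -x side nearer the robot. The open bay in its top is an adjustable aluminium insert that is clamped up to 7 mm off along x and up to 8 mm off in height (either way); no pose here shows this: points on the bay are nominal, the real insert is rigid and found by touch.
- bay_seat (a point): Nominal place (analyser frame 0, 0, 60 mm; axes as the analyser's) of the cover's origin when locked, on the bay floor. The real one is off with the insert (up to 7 mm x, 8 mm z). The floor is open in the middle (x -62 to 54, y -38 to 38 mm). Cheeks at y -50 and 50 mm, 11 mm high, guide the cover's sides. Tongue goes to the -x end, ledge to the +x end.
- groove_mouth (a point): Nominal: on the bay floor below the front edge of the steel lip, x -74 mm from bay_seat. The lip's underside is 11 mm and its top 15 mm above the floor; the groove under it runs towards -x. The tongue fits in with the cover tilted by 0.1 to 0.25 rad, tongue end low, which also keeps the ledge clear of the catch.
- spring_bar (a point): Nominal: front face of the free spring bar across the groove, 6 mm behind the lip's edge, at floor level. It yields from 4 N, gains 0.6 N per mm and stops hard after 9 mm (9.4 N). It must be pushed back 6 to 9 mm for the ledge to pass the catch; with the cover flat and let go it shoves the cover 4 mm or more towards +x, ledge under the nose.
- catch_nose (a point): Nominal: on the bay floor below the front of the fixed steel catch nose, x 62 mm from bay_seat. The nose overhangs 4 mm from the end wall (x 66 mm); its underside is 7 mm and its top 13 mm above the floor.
- reagent_bottle: Bystander: amber bottle, 54 mm across, 120 mm tall; origin at the centre of its base.
- cuvette_rack: Bystander: white rack 80 by 36 by 30 mm with three square holes; origin at the centre of its underside.
- beaker: Bystander: small white cup, 52 mm across, 60 mm tall; origin at the centre of its base.
There are look-alikes about, which are no part of the job. What is shaped like the cover but brown or purple is not meant.

How it is judged:
By the outcome, as a careful person would: the job done as asked, in the order asked, and still so for the second after the job is handed in, with the robot touching nothing.
It also fails if it takes over 58 s, if anything falls off the work surface, if the arm or the gripper's body presses on something with over 40 N, if the wrist force passes 120 N, or if a joint passes its speed limit or range.

### The arm

A 7-joint arm with a two-finger parallel gripper is mounted at the origin on the work surface. World frame = base frame: x ahead of the robot, y to its left, z up, the work surface at z = 0. Lengths are in mm, angles in rad, forces in N, time in s.
With the tool pointing down it reaches from about 425 to 950 mm from the base axis. Payload 16.7 kg.
Tool frame: the origin (TCP) lies at the very end of the fingers, on their centre line; the grasp point (between the pads) lies 19 mm behind it (hold_point_z is the distance from the TCP to the grasp point, in mm); z points along the fingers, y is the direction in which the jaws open and shut (so a half turn about z gives the same grasp; the last joint's range is limited). The gripper opens to 94 mm and grips with 3 to 60 N. Pads are 16 mm wide; open, the fingers measure 119 mm over their backs; the gripper's body (75 mm by 177 mm) begins 78 mm behind the grasp point.
Start: joints at [1.02, 0.426, 0.074, 1.606, -0.034, 1.111, -0.067], TCP at [263.942, -621.216, 205.467] pointing down, gripper open.
Joint ranges: [-2.85, 2.85], [-0.5, 2.14], [-1.23, 1.37], [0.21, 2.46], [-1.02, 4.16], [0.16, 2.05], [-2.73, 2.73]. Speed limits (rad/s): [1.89, 1.89, 2.39, 2.39, 3.01, 3.01, 3.01].

### API

Orientations are given as a rotation vector (axis times angle).
In Python, from workcell import * gives the robot as it stands.
- The arm moves only by the tool move_arm, never from a script. Its argument "commands" is a list that holds one entry, the list of rows, each a list of 7 numbers: the closure, from 0 (fully open) to 1 (shut), then the shift along the tool's x, y, z in mm, then the turn, a rotation vector about the tool's x, y, z in degrees. A call has exactly 5 rows; each row shifts and turns the commanded pose from where the row before left it, along the tool's axes as they then stand; what a row does not reach is not made up. A row lasts 1/12 s, in which the tool goes at most 41.7 mm and 7.16 degrees, less where a joint would pass 70% of its speed; a pose out of reach is approached as far as the arm can. A call with a gripper value outside its range is refused whole. The fingers move at their own pace and stop on an object; "squeeze" is the grip in N (left out, the last holds). Time passes only in rows, so rows that do not move let the fingers close, or fill a call up. It gives the time, the measured TCP pose, the force and the opening at its end, in the units of the state.
- state(): the state, without advancing time (a new reading comes with each control period).
- read_camera(name): name is "scene" or "top" or "wrist"; returns the picture (480x640x3 uint8, blue, green, red); there is no depth.
- camera_model(name): a dict with "camera_matrix" (3x3 intrinsics, pixels), "xyz" and "attitude" of the camera in the world. Camera axes: x right, y down, z forward; pixel columns grow to the right and rows downward; lengths in mm; the calibration is good to about 2 mm. A picture is of the moment at which its call begins: read the wrist's pose just before it. camera_model takes no time and is no camera call; for the wrist camera it gives the pose at the moment of the call.
- close_job(): hands the job in, once; it reports no verdict.
The state is a dict: "time_s": time; "joint_pos": joint angles; "qvel": joint speeds; "joint_efforts": joint torques, N m; "tool_pos": TCP position; "ee_rot": TCP orientation; "wrist_force": force on the tool from outside, world axes, zero at the start; "moment": the same for the moment, N m; "gripper_width": finger opening in mm.
Only numpy, scipy, OpenCV 4.12 (cv2) and the standard library are available. Lean on these libraries where they do the work, as an engineer would, in place of code of your own. Each camera call takes 0.05 s, during which the arm holds its last target. There are 200 camera calls.

## Working session

There is one attempt and no reset: what is moved stays moved. The work goes in short steps, Python scripts to look and compute and a tool call to move; the robot and the scene stay as the last step left them, time stands still between calls to the robot, and variables do not carry over. Pictures are saved under pics/ and viewed, about 8 in all and at most 12, crops included, and the job is handed in when it is done.

Besides the shell and the picture viewer there is one more tool, called after "Emit:" in YAML: its name, and indented under it one key for each argument. move_arm: Moves the arm, as the interface text tells. Its arguments: {"type":"object","properties":{"commands":{"type":"array"},"squeeze":{"type":"number"}},"required":["commands"]}

```bash
mkdir -p pics; ls
python3 - <<'E'
from workcell import *
import cv2
s=state();print(s)
for n in("scene","top","wrist"):
    print(n,camera_model(n))
for n in("scene","top"):
    cv2.imwrite(f"pics/{n}0.png",read_camera(n))
E
```

```text
pics
{'time_s': 0.0, 'joint_pos': array([ 1.01952789,  0.42675841,  0.07386048,  1.60663764, -0.03409314,
        1.11082634, -0.0671279 ]), 'qvel': array([-0.00177751,  0.00231349, -0.00087258,  0.00039913,  0.00136445,
       -0.00046255,  0.00097777]), 'joint_efforts': array([-3.96778505e-04, -9.35817862e+01,  3.66602741e+00, -4.54198444e+01,
       -4.88959649e-02,  2.01595598e-02,  1.60850059e-04]), 'tool_pos': array([ 263.73322761, -620.83442269,  204.74479479]), 'ee_rot': array([-3.07714879e+00, -6.26496065e-01,  6.02352244e-04]), 'wrist_force': array([ 0.62338674, -0.77517627,  0.172252  ]), 'moment': array([-0.01099342, -0.03150706, -0.00737265]), 'gripper_width': 93.80974845219968}
scene {'camera_matrix': array([[462.96485684,   0.        , 313.9874661 ],
       [  0.        , 462.96485684, 239.80460346],
       [  0.        ,   0.        ,   1.        ]]), 'xyz': array([1219.83028652, -278.22292043,  660.53193002]), 'attitude': array([-1.90797852, -1.40990528,  0.64853073])}
top {'camera_matrix': array([[485.29329666,   0.        , 323.26406215],
       [  0.        , 485.29329666, 238.23561584],
       [  0.        ,   0.        ,   1.        ]]), 'xyz': array([ 360.37208993,  -96.41574028, 1087.05911427]), 'attitude': array([-2.13668645,  2.08357833, -0.22714368])}
wrist {'camera_matrix': array([[333.07700676,   0.        , 320.01142359],
       [  0.        , 333.07700676, 243.02089937],
       [  0.        ,   0.        ,   1.        ]]), 'xyz': array([ 341.3044046 , -588.31624049,  383.71111454]), 'attitude': array([ 2.4082556 , -1.5928579 , -0.23717437])}
```

View pics/scene0.png

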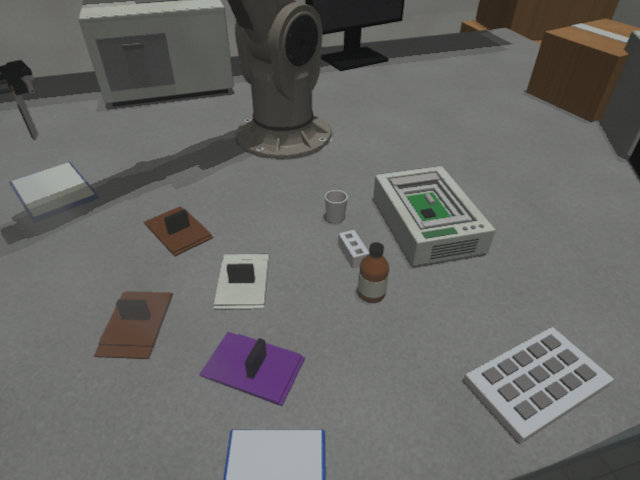

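View pics/top0.png

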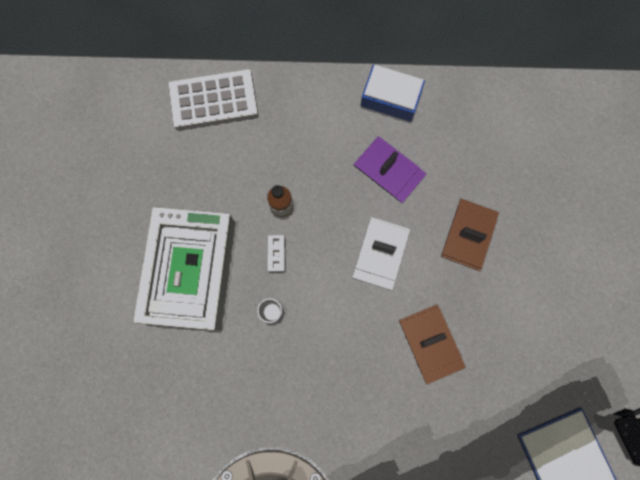

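The scene view shows the white cover at about (242,280), and the top view shows it at about (382,253), with its tongue step on the lower side near (377,275). In the top view the analyser is at (183,268), bottle (281,200), rack (276,253) and beaker (270,311). Next I'll enlarge crops of the cover and analyser.

Run:
```python
import cv2,numpy as np
i=cv2.imread("pics/top0.png")
a=cv2.resize(i[195:340,120:245],None,fx=4,fy=4,interpolation=cv2.INTER_CUBIC)   # scale4 origin 120,195
b=cv2.resize(i[210:295,345:420],None,fx=4,fy=4,interpolation=cv2.INTER_CUBIC)
c=np.zeros((580,800,3),np.uint8); c[:580,:500]=a; c[:340,500:800]=b
cv2.imwrite("pics/crop1.png",c)
```

```text
(no output)
```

View pics/crop1.png

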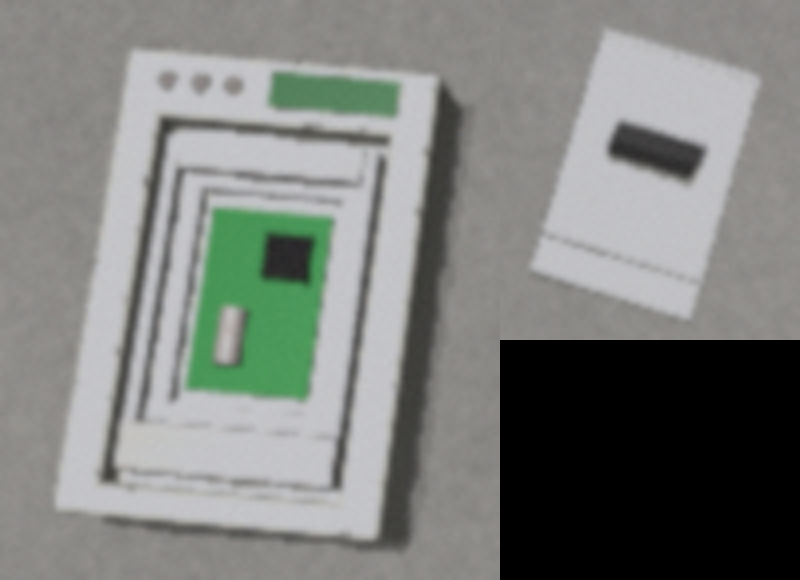

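The crop shows the cover corners at (605,29), (760,78), (690,320), (531,270), with the tongue step at the bottom. The analyser's top corners are at (130,50), (440,75), (378,541), (56,508). The tongue end and the groove/lip side both face the robot.

```bash
cat > h.py <<'E'
from workcell import *
import numpy as np, cv2
from scipy.spatial.transform import Rotation as R
from scipy.optimize import least_squares
def ray(m,uv,z):
    K=m["camera_matrix"];p=np.linalg.solve(K,[uv[0],uv[1],1]);d=R.from_rotvec(m["attitude"]).apply(p)
    return m["xyz"]+d*(z-m["xyz"][2])/d[2]
def proj(m,P):
    c=R.from_rotvec(m["attitude"]).inv().apply(np.atleast_2d(P)-m["xyz"])@m["camera_matrix"].T
    return c[:,:2]/c[:,2:]
def fit(local,world):
    f=lambda q:((R.from_rotvec([0,0,q[2]]).as_matrix()[:2,:2]@local.T).T+q[:2]-world).ravel()
    best=min((least_squares(f,[*world.mean(0),a]) for a in np.arange(-3,3.2,1)),key=lambda r:r.cost)
    return best.x,best.fun.reshape(-1,2)
E
python3 - <<'E'
from h import *
m=camera_model("top")
cov=np.array([(605,29),(760,78),(690,320),(531,270)])/4+[345-125,210]
an=np.array([(130,50),(440,75),(378,541),(56,508)])/4+[120,195]
W=np.array([ray(m,p,5)[:2] for p in cov]);L=np.array([(66,47),(66,-47),(-82,-47),(-82,47)])
print(fit(L,W))
W=np.array([ray(m,p,70)[:2] for p in an]);L=np.array([(125,85),(125,-85),(-125,-85),(-125,85)])
print(fit(L,W))
for n,uv,z in(("bottle cap",(278,190),120),("rack",(276,253),30),("beaker",(269,308),60)):print(n,ray(m,uv,z))
s=state();print(R.from_rotvec(s["ee_rot"]).as_matrix())
E
```

```text
(array([ 5.70216130e+02, -2.31315780e+02, -2.84825352e-01]), array([[ 0.79015675,  0.30476328],
       [ 1.07316993, -0.97495952],
       [-1.23884632, -0.2611615 ],
       [-0.62448036,  0.93135771]]))
(array([ 5.10079304e+02,  1.99258628e+02, -6.18822000e-02]), array([[ 1.72598428,  0.08161022],
       [ 0.86276921, -0.72757876],
       [-0.25438025, -0.97798585],
       [-2.33437326,  1.6239544 ]]))
bottle cap [669.19329287   0.90790348 120.        ]
rack [552.21259957   7.93156833  30.        ]
beaker [429.17203962  14.35134552  60.        ]
[[ 9.20366288e-01  3.91057063e-01 -5.19061809e-04]
 [ 3.91057397e-01 -9.20365757e-01  9.92781976e-04]
 [-8.94923119e-05 -1.11670602e-03 -9.99999372e-01]]
```

```bash
cat >> h.py <<'E'
def toolR(yaw_deg,tilt_deg=0):
    # tool y along cover x (yaw_deg), z down; tilt>0: cover's tongue (-x) end low
    c=R.from_euler('z',yaw_deg,degrees=True)*R.from_euler('y',-tilt_deg,degrees=True)
    M=c.as_matrix(); return R.from_matrix(np.c_[M[:,1],M[:,0],-M[:,2]])
def plan(pos,yaw,tilt,n,g,start=None,dec=0):
    s=state();p0,r0=(s["tool_pos"],R.from_rotvec(s["ee_rot"])) if start is None else start
    r1=toolR(yaw,tilt);dv=(r0.inv()*r1).as_rotvec();p,r=np.array(p0,float),r0
    rows=[]
    for k in range(1,n+1):
        tp=p0+(np.array(pos)-p0)*k/n;tr=r0*R.from_rotvec(dv*k/n)
        d=np.round(r.inv().apply(tp-p),dec);a=np.round((r.inv()*tr).as_rotvec(degrees=True),1)
        rows.append([g,*d.tolist(),*a.tolist()]);p=p+r.apply(d);r=r*R.from_rotvec(a,degrees=True)
    for i in range(0,n,5):print([x for x in rows[i:i+5]])
    return p,r
def show():
    s=state();M=R.from_rotvec(s["ee_rot"]).as_matrix()
    print("t",round(s["time_s"],2),"pos",s["tool_pos"].round(1),"tooly yaw",np.degrees(np.arctan2(M[1,1],M[0,1])).round(2),"tilt",np.degrees(np.arcsin(M[2,1])).round(2),"roll",np.degrees(np.arcsin(-M[2,0])).round(2),"F",s["wrist_force"].round(1),"M",s["moment"].round(2),"w",round(s["gripper_width"],1))
E
python3 - <<'E'
from h import *
plan((570,-231,150),-16.3,0,15,0)
E
```

```text
[[0, 29.0, -16.0, 4.0, -0.0, -0.0, -3.4], [0, 30.0, -14.0, 3.0, -0.0, -0.0, -3.4], [0, 30.0, -13.0, 4.0, -0.0, -0.0, -3.3], [0, 32.0, -10.0, 4.0, -0.0, -0.0, -3.4], [0, 32.0, -9.0, 3.0, -0.0, -0.0, -3.4]]
[[0, 32.0, -7.0, 4.0, -0.0, -0.0, -3.4], [0, 33.0, -5.0, 4.0, -0.0, -0.0, -3.4], [0, 32.0, -3.0, 3.0, -0.0, -0.0, -3.3], [0, 33.0, -1.0, 4.0, -0.0, -0.0, -3.4], [0, 34.0, 1.0, 4.0, -0.0, -0.0, -3.4]]
[[0, 32.0, 3.0, 3.0, -0.0, -0.0, -3.4], [0, 33.0, 5.0, 4.0, -0.0, -0.0, -3.3], [0, 32.0, 7.0, 4.0, -0.0, -0.0, -3.4], [0, 32.0, 8.0, 3.0, -0.0, -0.0, -3.4], [0, 32.0, 11.0, 4.0, -0.0, -0.0, -3.4]]
```

Emit:
move_arm:
  commands:
    - [[0,29,-16,4,0,0,-3.4],[0,30,-14,3,0,0,-3.4],[0,30,-13,4,0,0,-3.3],[0,32,-10,4,0,0,-3.4],[0,32,-9,3,0,0,-3.4]]
  squeeze: 20

```text
time_s: 0.52
tool_pos: [366.9, -489.4, 186.9]
ee_rot: [-2.951, -1.076, 0.0]
wrist_force: [0.5, -0.2, 0.2]
gripper_width: 93.8
```

Emit:
move_arm:
  commands:
    - [[0,32,-7,4,0,0,-3.4],[0,33,-5,4,0,0,-3.4],[0,32,-3,3,0,0,-3.3],[0,33,-1,4,0,0,-3.4],[0,34,1,4,0,0,-3.4]]

```text
time_s: 0.93
tool_pos: [468.7, -359.5, 168.2]
ee_rot: [-2.761, -1.498, 0.0]
wrist_force: [1.1, -0.7, 1.2]
gripper_width: 94.1
```

Emit:
move_arm:
  commands:
    - [[0,32,3,3,0,0,-3.4],[0,33,5,4,0,0,-3.3],[0,32,7,4,0,0,-3.4],[0,32,8,3,0,0,-3.4],[0,32,11,4,0,0,-3.4]]

```text
time_s: 1.35
tool_pos: [571.0, -229.9, 150.2]
ee_rot: [-2.511, -1.888, 0.0]
wrist_force: [0.5, -0.1, 0.6]
gripper_width: 93.7
```

Run:
```python
from h import *
show();m=camera_model("wrist");i=read_camera("wrist");cv2.imwrite("pics/w1.png",i)
c=np.array([(66,47,5),(66,-47,5),(-82,-47,5),(-82,47,5),(6,25,50),(6,-25,50),(-6,-25,50),(-6,25,50)])
W=R.from_euler('z',-.285).apply(c)+[570.2,-231.3,0]
print(proj(m,W).round(),m["xyz"])
```

```text
t 1.35 pos [ 571.  -229.9  150.2] tooly yaw -16.13 tilt -0.02 roll 0.0 F [ 0.5 -0.1  0.6] M [-0.04 -0.12  0.03] w 93.7
[[389. 184.]
 [383. 275.]
 [242. 274.]
 [235. 184.]
 [327. 216.]
 [327. 271.]
 [313. 271.]
 [313. 216.]] [ 594.19118008 -149.05034981  329.17020934]
```

View pics/w1.png

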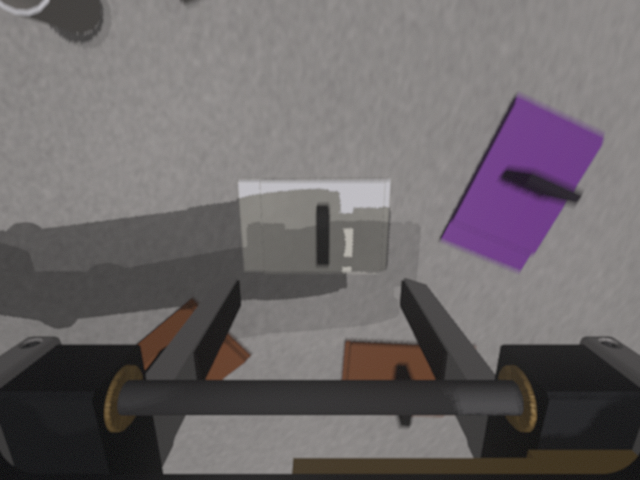

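The wrist picture shows the white cover's corners at (239,181), (390,181), (388,271), (245,272), and its fin at columns 316–329. I'll refit from these.

Run:
```python
from h import *
m=camera_model("wrist")
W=np.array([ray(m,p,5)[:2] for p in [(390,181),(388,271),(245,272),(239,181)]]);L=np.array([(66,47),(66,-47),(-82,-47),(-82,47)])
q,r=fit(L,W);print(q,np.degrees(q[2]),r.round(1))
c=np.array([(6,25,50),(6,-25,50),(-6,-25,50),(-6,25,50),(6,25,9),(-6,25,9)])
print(proj(m,R.from_euler('z',q[2]).apply(c)+[q[0],q[1],0]).round())
```

```text
[ 5.78529354e+02 -2.21275948e+02 -2.62125606e-01] -15.01869094253563 [[ 2.1  0.5]
 [-1.  -0.2]
 [-0.1 -0.4]
 [-1.   0.1]]
[[331. 212.]
 [331. 267.]
 [317. 267.]
 [317. 212.]
 [330. 204.]
 [317. 204.]]
```

Run:
```python
from h import *
show();m=camera_model("wrist");i=read_camera("wrist");cv2.imwrite("pics/w2.png",i);print(m["xyz"],m["attitude"]);show()
# fin + cover edges by matching previous frame shift
a=cv2.cvtColor(cv2.imread("pics/w1.png"),6)[170:285,225:405];b=cv2.cvtColor(i,6)
r=cv2.matchTemplate(b,a,cv2.TM_CCOEFF_NORMED);print(cv2.minMaxLoc(r))
```

```text
t 1.4 pos [ 575.  -222.9  149.5] tooly yaw -15.47 tilt 0.01 roll -0.2 F [ 2.1  7.  -1.3] M [ 0.4  -0.14  0.02] w 94.1
[ 596.9862434  -142.31021592  328.75896272] [ 2.8275458  -0.38376888 -0.05711633]
t 1.45 pos [ 573.3 -225.3  149.7] tooly yaw -15.74 tilt -0.02 roll -0.16 F [-0.2 -0.9  0. ] M [ 0.01 -0.04 -0.05] w 94.2
(-0.4090505540370941, 0.8434906601905823, (179, 365), (223, 172))
```

Run:
```python
from h import *
m=camera_model("wrist")
m0=dict(m,xyz=np.array([596.986,-142.31,328.76]),attitude=np.array([2.8275458,-0.38376888,-0.05711633]))
def go(m,off,t):
  W=np.array([ray(m,np.array(p)+off,5)[:2] for p in [(390,181),(388,271),(245,272),(239,181)]]);L=np.array([(66,47),(66,-47),(-82,-47),(-82,47)])
  q,r=fit(L,W);print(t,q,np.degrees(q[2]),r.round(1).tolist())
go(m0,[-2,2],"frame2")
m1=dict(m0,xyz=np.array([594.191,-149.05,329.17]),attitude=(R.from_euler('z',-.66,degrees=True)*R.from_rotvec(m0["attitude"])).as_rotvec())
go(m1,[0,0],"frame1")
i=read_camera("wrist");m=camera_model("wrist");i=read_camera("wrist");show()
cv2.imwrite("pics/w3.png",cv2.resize(i[160:290,220:410],None,fx=4,fy=4,interpolation=cv2.INTER_CUBIC));print(repr(m["xyz"]),repr(m["attitude"]))
```

```text
frame2 [ 5.76035501e+02 -2.22737149e+02 -2.62617233e-01] -15.046859101688703 [[1.8, 0.3], [-1.0, -0.0], [0.1, -0.3], [-1.0, -0.0]]
frame1 [ 5.74791371e+02 -2.27895120e+02 -2.73644783e-01] -15.67869115010763 [[2.0, 0.4], [-1.0, -0.1], [-0.0, -0.4], [-0.9, 0.1]]
t 1.55 pos [ 570.6 -230.3  149.9] tooly yaw -16.2 tilt -0.06 roll -0.02 F [-0.6 -1.  -0.1] M [-0.08 -0.04 -0.07] w 93.8
array([ 594.68334076, -147.61999708,  328.81838799]) array([ 2.82387043, -0.39654298, -0.06102855])
```

View pics/w3.png

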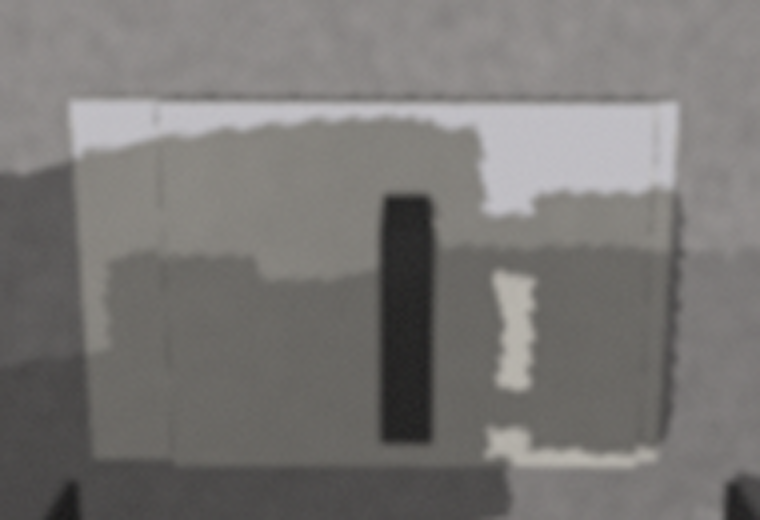

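The settled crop shows tongue corners at (70,101) and (93,459), ledge corners at (678,103) and about (660,452). The fin spans columns 381–432 and ends at row 443.

Run:
```python
from h import *
m=camera_model("wrist")
m=dict(m,xyz=np.array([594.45,-148.1,328.8]),attitude=np.array([2.82387043,-0.39654298,-0.06102855])) # mid of before/after
C=np.array([(70,101),(93,459),(678,103),(157,101),(175,465),(381,443),(432,443)])/4+[220,160]
L=np.array([(-82,47,5),(-82,-47,5),(66,47,5),(-60,47,9),(-60,-47,9),(-6,-25,50),(6,-25,50)],float)
f=lambda q:(proj(m,R.from_euler('z',q[2]).apply(L)+[q[0],q[1],0])-C).ravel()
r=least_squares(f,[571,-230,-.28]);print(r.x,np.degrees(r.x[2]),r.fun.reshape(-1,2).round(1).tolist())
show()
q=r.x
plan((q[0],q[1],80),np.degrees(q[2]),0,5,0)
```

```text
[ 5.71903881e+02 -2.30806077e+02 -2.81929179e-01] -16.15335206844501 [[-0.6, -0.8], [-0.1, 0.3], [0.9, -0.9], [-0.3, -0.3], [-0.2, 0.3], [-0.2, 0.8], [0.4, 0.9]]
t 1.55 pos [ 570.6 -230.3  149.9] tooly yaw -16.2 tilt -0.06 roll -0.02 F [-0.6 -1.  -0.1] M [-0.08 -0.04 -0.07] w 93.8
[[0, -0.0, 0.0, 14.0, -0.0, -0.0, -0.0], [0, -0.0, 1.0, 14.0, -0.0, -0.0, -0.0], [0, -0.0, -0.0, 14.0, -0.0, -0.0, -0.0], [0, -0.0, 0.0, 14.0, -0.0, -0.0, -0.0], [0, -0.0, 0.0, 14.0, -0.1, -0.0, -0.0]]
```

Emit:
move_arm:
  commands:
    - [[0,-0.5,1,20,0,0,0],[0,0,0,24,0,0,0],[0,0,0,24,0,0,0],[0,0,0,20,0,0,0],[0,0,0,16,0,0,0]]
  squeeze: 40

```text
time_s: 1.97
tool_pos: [569.7, -233.5, 44.9]
ee_rot: [-2.516, -1.881, 0.002]
wrist_force: [0.2, 0.0, 0.2]
gripper_width: 93.7
```

Emit:
move_arm:
  commands:
    - [[0,0,0,12,0,0,0],[0,0,0,10,0,0,0],[0,0,0,6,0,0,0],[0,0,0,2,0,0,0],[0,0,0,0,0,0,0]]

```text
time_s: 2.38
tool_pos: [571.3, -232.2, 16.5]
ee_rot: [-2.514, -1.884, 0.0]
wrist_force: [0.7, 0.4, 0.7]
gripper_width: 93.7
```

Emit:
move_arm:
  commands:
    - [[1,0,0,0,0,0,0],[1,0,0,0,0,0,0],[1,0,0,0,0,0,0],[1,0,0,0,0,0,0],[1,0,0,0,0,0,0]]

```text
time_s: 2.8
tool_pos: [571.5, -232.0, 16.8]
ee_rot: [2.513, 1.884, 0.0]
wrist_force: [-0.6, 0.3, 0.4]
gripper_width: 63.9
```

Emit:
move_arm:
  commands:
    - [[1,0,0,0,0,0,0],[1,0,0,0,0,0,0],[1,0,0,0,0,0,0],[1,0,0,0,0,0,0],[1,0,0,0,0,0,0]]

```text
time_s: 3.22
tool_pos: [571.3, -232.0, 16.5]
ee_rot: [-2.514, -1.884, -0.0]
wrist_force: [0.5, 0.3, 1.1]
gripper_width: 31.0
```

Emit:
move_arm:
  commands:
    - [[1,0,0,0,0,0,0],[1,0,0,0,0,0,0],[1,0,0,0,0,0,0],[1,0,0,0,0,0,0],[1,0,0,0,0,0,0]]

```text
time_s: 3.63
tool_pos: [571.3, -231.9, 16.4]
ee_rot: [-2.514, -1.884, -0.0]
wrist_force: [0.3, -0.8, -0.4]
gripper_width: 11.9
```

Emit:
move_arm:
  commands:
    - [[1,0,0,-2,0,0,0],[1,0,0,-5,0,0,0],[1,0,0,-10,0,0,0],[1,0,0,-15,0,0,0],[1,0,0,-20,0,0,0]]

```text
time_s: 4.05
tool_pos: [570.6, -231.7, 68.8]
ee_rot: [-2.512, -1.884, 0.001]
wrist_force: [0.2, 0.3, -2.4]
gripper_width: 12.0
```

Emit:
move_arm:
  commands:
    - [[1,0,0,-30,0,0,0],[1,0,0,-30,0,0,0],[1,0,0,-25,0,0,0],[1,0,0,-15,0,0,0],[1,0,0,-8,0,0,0]]

```text
time_s: 4.47
tool_pos: [572.2, -232.2, 179.9]
ee_rot: [2.511, 1.883, 0.003]
wrist_force: [0.3, 0.7, -2.0]
gripper_width: 11.7
```

Run:
```python
from h import *
show()
q=np.array([510.08,199.26]);y=np.degrees(-.0619)
plan((510,195,177),y,10,15,1)
```

```text
t 4.47 pos [ 572.2 -232.2  179.9] tooly yaw -16.28 tilt 0.21 roll 0.01 F [ 0.3  0.7 -2. ] M [-0.05 -0.12  0.  ] w 11.7
[[1, 26.0, -12.0, 0.0, -0.7, 0.1, -0.8], [1, 27.0, -12.0, 0.0, -0.6, 0.1, -0.9], [1, 26.0, -11.0, 0.0, -0.6, 0.0, -0.8], [1, 27.0, -11.0, 0.0, -0.7, 0.1, -0.9], [1, 27.0, -10.0, -0.0, -0.7, 0.1, -0.8]]
[[1, 27.0, -10.0, -0.0, -0.6, 0.1, -0.9], [1, 27.0, -10.0, -1.0, -0.6, 0.0, -0.8], [1, 27.0, -9.0, -0.0, -0.7, 0.1, -0.9], [1, 27.0, -9.0, -1.0, -0.7, 0.1, -0.8], [1, 28.0, -8.0, -0.0, -0.6, 0.1, -0.9]]
[[1, 28.0, -8.0, -1.0, -0.7, 0.0, -0.8], [1, 27.0, -7.0, -1.0, -0.6, 0.1, -0.9], [1, 28.0, -7.0, -0.0, -0.7, 0.1, -0.8], [1, 28.0, -7.0, -1.0, -0.6, 0.1, -0.9], [1, 28.0, -6.0, -1.0, -0.7, 0.1, -0.8]]
```

Run:
```python
from h import *
plan((520,90,200),np.degrees(-.0619),0,10,1)
```

```text
[[1, 29.0, -14.0, -2.0, 0.0, 0.0, -1.3], [1, 30.0, -13.0, -2.0, 0.0, 0.0, -1.2], [1, 30.0, -13.0, -2.0, 0.1, 0.0, -1.3], [1, 31.0, -12.0, -2.0, -0.0, 0.0, -1.3], [1, 30.0, -12.0, -2.0, 0.0, 0.0, -1.3]]
[[1, 31.0, -10.0, -2.0, 0.0, 0.0, -1.2], [1, 31.0, -10.0, -2.0, 0.0, 0.0, -1.3], [1, 31.0, -10.0, -2.0, 0.1, 0.0, -1.3], [1, 32.0, -8.0, -2.0, -0.0, 0.0, -1.3], [1, 32.0, -8.0, -2.0, 0.0, 0.0, -1.2]]
```

Emit:
move_arm:
  commands:
    - [[1,20,-10,-2,0,0,-1],[1,30,-14,-2,0,0,-1.3],[1,30,-13,-2,0,0,-1.3],[1,31,-13,-2,0,0,-1.3],[1,31,-12,-2,0,0,-1.3]]

```text
time_s: 4.88
tool_pos: [543.6, -77.5, 186.2]
ee_rot: [-2.406, -2.019, 0.001]
wrist_force: [1.0, 0.9, -2.5]
gripper_width: 11.9
```

Emit:
move_arm:
  commands:
    - [[1,31,-11,-2,0,0,-1.3],[1,31,-10,-2,0,0,-1.3],[1,31,-10,-2,0,0,-1.3],[1,30,-8,-2,0,0,-1.2],[1,22,-6,-2,0,0,-1]]

```text
time_s: 5.3
tool_pos: [518.2, 73.5, 196.4]
ee_rot: [-2.293, -2.146, 0.0]
wrist_force: [-0.3, 1.2, -2.6]
gripper_width: 11.6
```

Emit:
move_arm:
  commands:
    - [[1,14,-2,0,0,0,-0.4],[1,6,0,0,0,0,0],[1,0,0,0,0,0,0],[1,0,0,0,0,0,0],[1,0,0,0,0,0,0]]

```text
time_s: 5.72
tool_pos: [519.1, 89.0, 196.2]
ee_rot: [-2.292, -2.148, 0.001]
wrist_force: [0.1, 0.1, -3.2]
gripper_width: 11.8
```

Run:
```python
from h import *
show();m=camera_model("wrist");i=read_camera("wrist");cv2.imwrite("pics/w4.png",i);print(repr(m["xyz"]),repr(m["attitude"]))
c=np.array([(125,85,70),(125,-85,70),(-125,-85,70),(-125,85,70)])
print(proj(m,R.from_euler('z',-.0619).apply(c)+[510.1,199.3,0]).round())
show()
```

```text
t 5.72 pos [519.1  89.  196.2] tooly yaw -3.71 tilt -0.03 roll 0.03 F [ 0.1  0.1 -3.2] M [ 0.01 -0.06 -0.01] w 11.8
array([524.36630614, 173.08056353, 375.04434682]) array([ 2.84622256, -0.09159184, -0.01592764])
[[460.  -6.]
 [438. 209.]
 [169. 210.]
 [140.  -5.]]
t 5.77 pos [519.2  89.1 196.2] tooly yaw -3.71 tilt -0.03 roll 0.02 F [ 0.8 -0.1 -2.3] M [-0.01 -0.08  0.  ] w 11.6
```

View pics/w4.png

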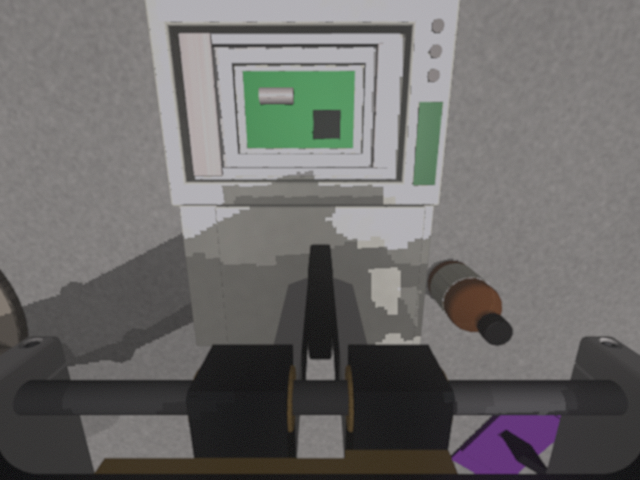

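The wrist view shows the analyser at the top with its near corners at about (172,204) and (440,205). The lip strip is at columns 180–218 and the bay at columns 180–410. The held cover is below. I'll enlarge this view.

Run:
```python
import cv2
i=cv2.imread("pics/w4.png")
cv2.imwrite("pics/w4c.png",cv2.resize(i[0:230,140:460],None,fx=2.5,fy=2.5,interpolation=cv2.INTER_CUBIC))
```

```text
(no output)
```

View pics/w4c.png

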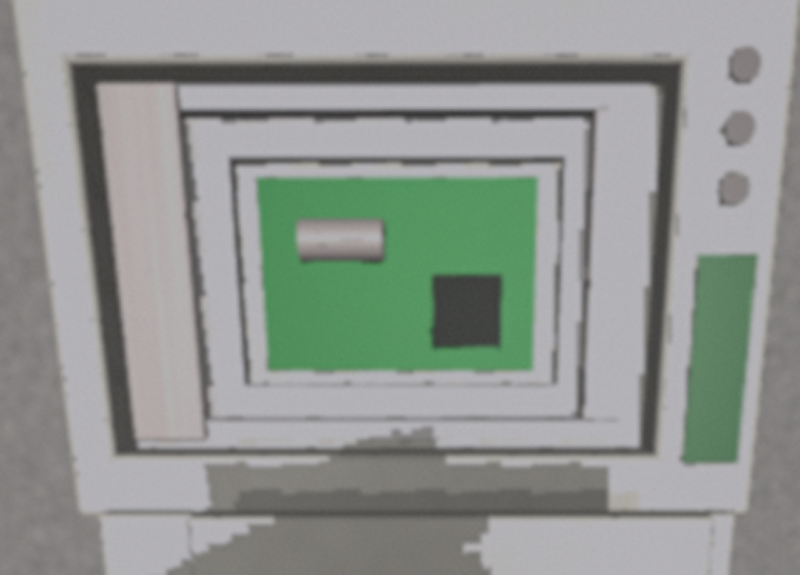

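The crop shows the analyser's top corners at (80,512) and (748,514). The lip's front edge runs from (177,83) to (207,438) and the nose front from (597,110) to (582,417). The cheek inner edges are at rows 112 and 417. I'll fit the analyser and insert from these.

Run:
```python
from h import *
m=camera_model("wrist")
m=dict(m,xyz=np.array([524.366,173.08,375.04]),attitude=np.array([2.84622256,-0.09159184,-0.01592764]))
mt=camera_model("top")
u=lambda a,b:(a/2.5+140,b/2.5)
obs=[ # uv, axis, value, z, insert?
(u(80,512),0,-125,70,0),(u(15,0),0,-125,70,0),(u(748,514),0,125,70,0),(u(80,512),1,-85,70,0),(u(748,514),1,-85,70,0),
(u(177,83),0,-74,75,1),(u(207,438),0,-74,75,1),(u(595,112),0,62,73,1),(u(582,417),0,62,73,1)]
che=[(u(200,113),1,50,71,1),(u(590,112),1,50,71,1),(u(215,417),1,-50,71,1),(u(578,417),1,-50,71,1)]
def mk(O,ch):
  def f(q):
    r=[]
    for uv,ax,v,z,ins in O:
        w=ray(m,uv,z+(q[4] if ins else 0))[:2]-q[:2]
        c,s=np.cos(q[2]),np.sin(q[2]);l=np.array([c*w[0]+s*w[1],-s*w[0]+c*w[1]])
        r.append(l[ax]-v-(q[3] if ins and ax==0 else 0))
    return np.array(r)
  return f
for O in(obs,obs+che):
  r=least_squares(mk(O,1),[510,199,-.06,0,0],loss='soft_l1');print(r.x.round(3),mk(O,1)(r.x).round(1))
# insert fixed dz scan
for dz in(-8,-4,0,4,8):
  f=mk(obs+che,1);r=least_squares(lambda q:f([*q,dz]),[510,199,-.06,0]);print(dz,r.x.round(2),r.fun.round(1),round(r.cost,1))
```

```text
[ 5.13551e+02  2.03012e+02 -6.80000e-02 -2.05200e+00 -6.91100e+00] [ 0.5  0.5 -2.3 -0.1  0.1 -0.3  0.3 -0.3  0.3]
[ 5.13487e+02  2.02148e+02 -6.70000e-02 -2.18400e+00 -8.88100e+00] [ 0.5  0.6 -2.3  0.9  0.8 -0.6 -0.2  0.2  0.7 -1.3 -0.7 -0.2  0.2]
-8 [ 5.1307e+02  2.0209e+02 -7.0000e-02 -1.7100e+00] [ 0.9  0.9 -1.9  0.9  1.  -0.5  0.  -0.   0.5 -1.4 -0.8 -0.1  0.4] 5.1
-4 [ 5.1306e+02  2.0186e+02 -7.0000e-02 -1.4400e+00] [ 0.9  0.9 -1.9  1.1  1.2  0.4  0.9 -0.9 -0.4 -2.2 -1.5  0.5  0.9] 9.0
0 [ 5.1304e+02  2.0162e+02 -7.0000e-02 -1.1700e+00] [ 0.9  0.9 -1.9  1.4  1.5  1.3  1.8 -1.8 -1.3 -2.9 -2.3  1.   1.4] 17.8
4 [ 5.1303e+02  2.0138e+02 -7.0000e-02 -8.9000e-01] [ 0.9  0.9 -1.9  1.6  1.7  2.2  2.7 -2.7 -2.2 -3.7 -3.   1.5  1.9] 31.4
8 [ 5.1301e+02  2.0115e+02 -7.0000e-02 -6.2000e-01] [ 0.9  0.9 -1.8  1.8  2.   3.1  3.5 -3.6 -3.  -4.4 -3.8  2.   2.4] 50.0
```

Run:
```python
from h import *
m=camera_model("wrist")
m=dict(m,xyz=np.array([524.366,173.08,375.04]),attitude=np.array([2.84622256,-0.09159184,-0.01592764]))
u=lambda a,b:(a/2.5+140,b/2.5)
T=np.array([519.1,89.0]);A=R.from_euler('z',-3.72,degrees=True).as_matrix()[:2,:2]
loc=lambda uv,z:(A.T@(ray(m,uv,z)[:2]-T)).round(1)
print("cover +y edge z0",loc(u(110,514),179.7),loc(u(720,514),179.7)," tongue corner / ledge corner", loc(u(103,516),184.7),loc(u(733,515),184.7))
for dz in(-8,-4,0,4):
  print(dz,"cheeks",loc(u(400,109),71+dz),loc(u(400,419),71+dz),"lip",loc(u(177,83),75+dz),loc(u(207,438),75+dz),"nose",loc(u(597,112),73+dz),loc(u(584,417),73+dz))
print("an near",loc(u(80,512),70),loc(u(748,514),70))
```

```text
cover +y edge z0 [-81.2  48.2] [63.5 48.3]  tongue corner / ledge corner [-80.8  48.7] [64.8 49. ]
-8 cheeks [-17.3 162.4] [-19.   61.9] lip [-89.4 168.9] [-89.2  55.4] nose [ 47.7 161. ] [48.  62.8]
-4 cheeks [-17.1 161.4] [-18.8  62.2] lip [-88.2 167.8] [-88.1  55.8] nose [ 47.1 160. ] [47.4 63.1]
0 cheeks [-16.9 160.4] [-18.5  62.5] lip [-87.1 166.7] [-86.9  56.2] nose [ 46.5 159. ] [46.8 63.4]
4 cheeks [-16.7 159.4] [-18.3  62.8] lip [-85.9 165.6] [-85.7  56.5] nose [ 45.8 158.1] [46.2 63.6]
an near [-137.7   28.7] [109.6  28.1]
```

```bash
cat >> h.py <<'E'
S=np.array([511.8,201.8,57.]);YAW=-3.72;YO=-1.5;ZO=16.5
Rz=R.from_euler('z',YAW,degrees=True)
def tcp(xe,ze,t,ye=0): return S+Rz.apply(np.array([xe,ye+YO,ze])+R.from_euler('y',-t,degrees=True).apply([82,0,ZO]))
def edge():
    s=state();M=R.from_rotvec(s["ee_rot"]);e=Rz.inv().apply(s["tool_pos"]+M.apply([0,-82,ZO])-S)-[0,YO,0]
    F=Rz.inv().apply(s["wrist_force"]);print("edge",e.round(2),"Fbay",F.round(2));show()
E
python3 - <<'E'
from h import *
edge()
a=plan(tcp(-62,45,11),YAW,11,10,1)
b=plan(tcp(-62,12,11),YAW,11,5,1,start=a)
E
```

```text
edge [ -67.36 -110.55  122.75] Fbay [ 0.79 -0.07 -2.34]
t 5.77 pos [519.2  89.1 196.2] tooly yaw -3.71 tilt -0.03 roll 0.02 F [ 0.8 -0.1 -2.3] M [-0.01 -0.08  0.  ] w 11.6
[[1, 11.0, 0.0, 6.0, -1.1, 0.0, 0.0], [1, 11.0, 0.0, 6.0, -1.1, 0.0, 0.0], [1, 11.0, -0.0, 7.0, -1.1, 0.0, 0.0], [1, 11.0, -0.0, 6.0, -1.1, 0.0, 0.0], [1, 11.0, -1.0, 6.0, -1.1, 0.0, 0.0]]
[[1, 11.0, -0.0, 6.0, -1.1, 0.0, 0.0], [1, 11.0, -1.0, 7.0, -1.1, 0.0, 0.0], [1, 11.0, -1.0, 6.0, -1.1, 0.0, 0.0], [1, 12.0, -1.0, 6.0, -1.1, 0.0, 0.0], [1, 11.0, -1.0, 6.0, -1.1, 0.0, 0.0]]
[[1, -0.0, -1.0, 6.0, -0.0, 0.0, 0.0], [1, -0.0, -1.0, 7.0, -0.0, 0.0, 0.0], [1, -0.0, -2.0, 6.0, -0.0, 0.0, 0.0], [1, -0.0, -1.0, 7.0, -0.0, 0.0, 0.0], [1, -0.0, -1.0, 6.0, -0.0, 0.0, 0.0]]
```

Emit:
move_arm:
  commands:
    - [[1,11,0,6,-1.1,0,0],[1,11,0,6,-1.1,0,0],[1,11,0,7,-1.1,0,0],[1,11,0,6,-1.1,0,0],[1,11,-1,6,-1.1,0,0]]

```text
time_s: 6.18
tool_pos: [523.0, 144.7, 165.1]
ee_rot: [2.239, 2.099, 0.102]
wrist_force: [-0.4, -0.5, -2.1]
gripper_width: 12.2
```

Emit:
move_arm:
  commands:
    - [[1,11,0,6,-1.1,0,0],[1,11,-1,7,-1.1,0,0],[1,11,-1,6,-1.1,0,0],[1,12,-1,6,-1.1,0,0],[1,11,-1,6,-1.1,0,0]]

```text
time_s: 6.6
tool_pos: [526.7, 200.8, 133.8]
ee_rot: [2.184, 2.048, 0.198]
wrist_force: [0.5, -0.7, -2.5]
gripper_width: 11.7
```

Emit:
move_arm:
  commands:
    - [[1,0,0,0,0,0,0],[1,0,0,0,0,0,0],[1,0,0,0,0,0,0],[1,0,0,0,0,0,0],[1,0,0,0,0,0,0]]

```text
time_s: 7.02
tool_pos: [526.8, 200.5, 134.5]
ee_rot: [2.185, 2.049, 0.198]
wrist_force: [-0.6, -0.3, -2.4]
gripper_width: 11.6
```

Run:
```python
from h import *
edge()
m=camera_model("wrist");w=read_camera("wrist");t=read_camera("scene")
np.savez("m5.npz",xyz=m["xyz"],att=m["attitude"])
w=cv2.resize(w[60:260,130:450],(800,500)) 
cv2.imwrite("pics/w5.png",w)
a=plan(tcp(-62,12,11),YAW,11,5,1)
```

```text
edge [-62.31   1.1   45.66] Fbay [-0.63 -0.3  -2.37]
t 7.02 pos [526.8 200.5 134.5] tooly yaw -3.67 tilt 11.01 roll -0.0 F [-0.6 -0.3 -2.4] M [-0.05  0.26  0.  ] w 11.6
[[1, -0.0, -1.0, 7.0, 0.0, -0.0, 0.0], [1, -1.0, -1.0, 6.0, 0.0, -0.0, 0.0], [1, 0.0, -2.0, 7.0, 0.0, -0.0, 0.0], [1, -0.0, -1.0, 6.0, 0.0, -0.0, 0.1], [1, -0.0, -1.0, 7.0, 0.0, -0.0, -0.0]]
```

View pics/w5.png

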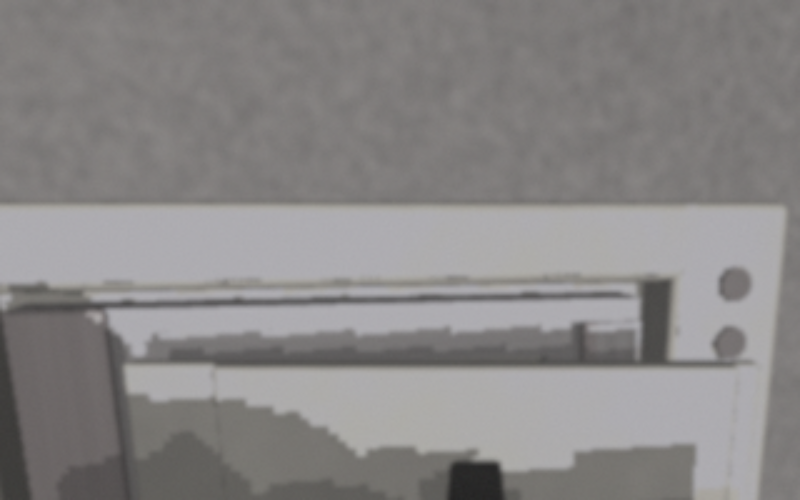

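The crop shows the tilted cover hanging over the bay, its tongue corner at (125,365) just right of the lip's front edge (about (107,310) to (125,480)). The far cheek line is at rows 293–305 and the nose front is near (578,323). I'll check these against the model.

Run:
```python
from h import *
d=np.load("m5.npz");m=dict(camera_model("wrist"),xyz=d["xyz"],attitude=d["att"])
pc=lambda P:((proj(m,P)-[130,60])*2.5).round().tolist()
for dz in(-4,0,4):
  print(dz,"cheek",pc(Rz.apply([(-62,50,11+dz),(62,50,11+dz)])+S),"lip y50,30,0",pc(Rz.apply([(-74,50,15+dz),(-74,30,15+dz),(-74,0,15+dz)])+S),"nose50,40",pc(Rz.apply([(62,50,13+dz),(62,40,13+dz)])+S))
s=state();M=R.from_rotvec(s["ee_rot"])
L=np.array([(-82,47,5),(-60,47,9),(66,47,5),(-82,47,0)],float);L[:,1]+=1.5;L[:,2]-=ZO
print("cover",pc(s["tool_pos"]+M.apply(L[:,[1,0,2]]*[1,1,-1])))
A=R.from_euler('z',-3.8,degrees=True)
print("an back",pc(A.apply([(0,85,70),(125,85,70)])+[513.3,202,0]))
```

```text
-4 cheek [[160.0, 332.0], [584.0, 321.0]] lip y50,30,0 [[111.0, 335.0], [120.0, 406.0], [133.0, 507.0]] nose50,40 [[586.0, 322.0], [584.0, 354.0]]
0 cheek [[157.0, 334.0], [588.0, 323.0]] lip y50,30,0 [[108.0, 337.0], [117.0, 410.0], [130.0, 512.0]] nose50,40 [[590.0, 324.0], [588.0, 357.0]]
4 cheek [[155.0, 336.0], [592.0, 325.0]] lip y50,30,0 [[104.0, 339.0], [114.0, 413.0], [127.0, 517.0]] nose50,40 [[594.0, 325.0], [593.0, 359.0]]
cover [[122.0, 366.0], [212.0, 369.0], [762.0, 366.0], [131.0, 362.0]]
an back [[385.0, 200.0], [799.0, 202.0]]
```

Emit:
move_arm:
  commands:
    - [[1,0,-1,7,0,0,0],[1,-1,-1,7,0,0,0],[1,0,-2,7,0,0,0],[1,0,-1,6,0,0,0],[1,0,-1,5,0,0,0]]

```text
time_s: 7.53
tool_pos: [526.0, 200.2, 100.4]
ee_rot: [2.183, 2.051, 0.196]
wrist_force: [0.7, -0.6, -3.1]
gripper_width: 11.8
```

Emit:
move_arm:
  commands:
    - [[1,0,-0.4,2,0,0,0],[1,0,-0.4,2,0,0,0],[1,0,-0.2,1,0,0,0],[1,0,-0.2,1,0,0,0],[1,0,0,0,0,0,0]]

```text
time_s: 7.95
tool_pos: [526.4, 200.4, 95.5]
ee_rot: [2.183, 2.051, 0.198]
wrist_force: [-0.1, -0.1, -2.9]
gripper_width: 11.8
```

Run:
```python
from h import *
edge()
```

```text
edge [-62.63   0.88   6.69] Fbay [-0.07 -0.11 -2.9 ]
t 7.95 pos [526.4 200.4  95.5] tooly yaw -3.58 tilt 11.01 roll -0.0 F [-0.1 -0.1 -2.9] M [-0.01  0.26  0.02] w 11.8
```

Emit:
move_arm:
  commands:
    - [[1,-0.4,-0.1,0.7,0,0,0.1],[1,-0.4,-0.1,0.7,0,0,0.1],[1,0,-0.1,0.7,0,0,0],[1,0,-0.1,0.7,0,0,0],[1,0,-0.1,0.7,0,0,0]]

```text
time_s: 8.37
tool_pos: [526.6, 199.6, 92.0]
ee_rot: [2.187, 2.047, 0.198]
wrist_force: [-0.6, -0.2, -2.3]
gripper_width: 11.7
```

Emit:
move_arm:
  commands:
    - [[1,0,-0.1,0.5,0,0,0],[1,0,-0.1,0.5,0,0,0],[1,0,-0.1,0.5,0,0,0],[1,0,-0.1,0.5,0,0,0],[1,0,0,0,0,0,0]]

```text
time_s: 8.78
tool_pos: [526.5, 199.6, 89.8]
ee_rot: [2.187, 2.047, 0.198]
wrist_force: [0.7, -0.4, -2.1]
gripper_width: 12.1
```

Run:
```python
from h import *
edge()
```

```text
edge [-62.55   0.35   1.01] Fbay [ 0.75 -0.35 -2.07]
t 8.78 pos [526.5 199.6  89.8] tooly yaw -3.78 tilt 11.0 roll -0.04 F [ 0.7 -0.4 -2.1] M [-0.04  0.23  0.01] w 12.1
```

Emit:
move_arm:
  commands:
    - [[1,0,-0.1,0.5,0,0,0],[1,0,-0.1,0.5,0,0,0],[1,0,-0.1,0.5,0,0,0],[1,0,-0.1,0.5,0,0,0],[1,0,0,0,0,0,0]]

```text
time_s: 9.2
tool_pos: [526.5, 199.5, 87.8]
ee_rot: [2.187, 2.047, 0.198]
wrist_force: [-0.3, 0.6, -2.6]
gripper_width: 11.8
```

Emit:
move_arm:
  commands:
    - [[1,0,0,0.4,0,0,0],[1,0,-0.1,0.4,0,0,0],[1,0,-0.1,0.4,0,0,0],[1,0,-0.1,0.3,0,0,0],[1,0,0,0,0,0,0]]

```text
time_s: 9.62
tool_pos: [526.4, 199.6, 86.3]
ee_rot: [2.187, 2.047, 0.198]
wrist_force: [0.1, 0.6, -1.9]
gripper_width: 11.7
```

Emit:
move_arm:
  commands:
    - [[1,0,0,0.4,0,0,0],[1,0,-0.1,0.4,0,0,0],[1,0,-0.1,0.4,0,0,0],[1,0,-0.1,0.3,0,0,0],[1,0,0,0,0,0,0]]

```text
time_s: 10.03
tool_pos: [526.6, 199.7, 85.1]
ee_rot: [2.187, 2.047, 0.198]
wrist_force: [-1.9, -0.6, 5.8]
gripper_width: 12.0
```

Emit:
move_arm:
  commands:
    - [[1,0,0,0.4,0,0,0],[1,0,-0.1,0.4,0,0,0],[1,0,-0.1,0.4,0,0,0],[1,0,-0.1,0.3,0,0,0],[1,0,0,0,0,0,0]]

```text
time_s: 10.45
tool_pos: [526.9, 199.7, 83.9]
ee_rot: [2.187, 2.046, 0.199]
wrist_force: [-2.6, -1.6, 10.3]
gripper_width: 11.9
```

Emit:
move_arm:
  commands:
    - [[1,0,0.1,-0.5,0,0,0],[1,0,0.1,-0.5,0,0,0],[1,0,0.1,-0.4,0,0,0],[1,0,0,0,0,0,0],[1,0,0,0,0,0,0]]

```text
time_s: 10.87
tool_pos: [526.6, 199.7, 85.0]
ee_rot: [2.187, 2.047, 0.198]
wrist_force: [-2.1, -0.9, 5.4]
gripper_width: 11.7
```

Run:
```python
from h import *
edge()
```

```text
edge [-62.41   0.44  -3.83] Fbay [-2.05 -1.08  5.41]
t 10.87 pos [526.6 199.7  85. ] tooly yaw -3.79 tilt 11.02 roll -0.05 F [-2.1 -0.9  5.4] M [-0.17  0.99 -0.02] w 11.7
```

Emit:
move_arm:
  commands:
    - [[1,0,0.2,-0.9,0,0,0],[1,0,0.2,-0.9,0,0,0],[1,-0.3,0,0,0,0,0],[1,0,0,0,0,0,0],[1,0,0,0,0,0,0]]

```text
time_s: 11.28
tool_pos: [526.5, 199.2, 86.4]
ee_rot: [2.187, 2.047, 0.198]
wrist_force: [-0.6, -0.1, -2.7]
gripper_width: 11.9
```

Run:
```python
from h import *
edge()
```

```text
edge [-6.254e+01 -5.000e-02 -2.390e+00] Fbay [-0.64 -0.19 -2.68]
t 11.28 pos [526.5 199.2  86.4] tooly yaw -3.79 tilt 10.99 roll -0.04 F [-0.6 -0.1 -2.7] M [-0.02  0.25 -0.05] w 11.9
```

Emit:
move_arm:
  commands:
    - [[1,0,-2,-0.6,0,0,0],[1,0,-2.4,-0.5,0,0,0],[1,0,-2.4,-0.5,0,0,0],[1,0,-2,-0.4,0,0,0],[1,0,-1,-0.2,0,0,0]]

```text
time_s: 11.7
tool_pos: [516.1, 200.0, 86.9]
ee_rot: [2.187, 2.047, 0.198]
wrist_force: [-0.7, 0.6, -2.7]
gripper_width: 12.0
```

Emit:
move_arm:
  commands:
    - [[1,0,-0.6,-0.1,0,0,0],[1,0,-0.6,-0.1,0,0,0],[1,0,-0.6,-0.1,0,0,0],[1,0,-0.4,-0.1,0,0,0],[1,0,0,0,0,0,0]]

```text
time_s: 12.12
tool_pos: [514.2, 200.1, 86.8]
ee_rot: [2.187, 2.047, 0.198]
wrist_force: [-0.4, -0.5, -1.9]
gripper_width: 12.4
```

Run:
```python
from h import *
edge()
```

```text
edge [-7.481e+01  3.000e-02 -2.020e+00] Fbay [-0.39 -0.49 -1.95]
t 12.12 pos [514.2 200.1  86.8] tooly yaw -3.79 tilt 11.0 roll -0.04 F [-0.4 -0.5 -1.9] M [ 0.    0.21 -0.  ] w 12.4
```

Moving freely. I'll step on into the groove.

Emit:
move_arm:
  commands:
    - [[1,0,-0.6,-0.1,0,0,0],[1,0,-0.6,-0.1,0,0,0],[1,0,-0.6,-0.1,0,0,0],[1,0,-0.4,-0.1,0,0,0],[1,0,0,0,0,0,0]]

```text
time_s: 12.53
tool_pos: [511.9, 200.3, 86.8]
ee_rot: [2.187, 2.047, 0.198]
wrist_force: [0.0, -0.6, -2.8]
gripper_width: 11.6
```

Emit:
move_arm:
  commands:
    - [[1,0,-0.5,-0.1,0,0,0],[1,0,-0.5,-0.1,0,0,0],[1,0,-0.5,-0.1,0,0,0],[1,0,-0.3,-0.1,0,0,0],[1,0,0,0,0,0,0]]

```text
time_s: 12.95
tool_pos: [510.1, 200.4, 86.9]
ee_rot: [2.187, 2.047, 0.198]
wrist_force: [-0.5, -0.6, -2.9]
gripper_width: 11.5
```

Emit:
move_arm:
  commands:
    - [[1,0,-0.5,-0.1,0,0,0],[1,0,-0.5,-0.1,0,0,0],[1,0,-0.5,-0.1,0,0,0],[1,0,-0.3,0,0,0,0],[1,0,0,0,0,0,0]]

```text
time_s: 13.37
tool_pos: [508.7, 200.5, 87.0]
ee_rot: [2.187, 2.047, 0.199]
wrist_force: [5.2, 0.4, -3.4]
gripper_width: 11.5
```

Run:
```python
from h import *
edge()
```

```text
edge [-80.3    0.17  -1.9 ] Fbay [ 5.19  0.78 -3.44]
t 13.37 pos [508.7 200.5  87. ] tooly yaw -3.79 tilt 11.03 roll -0.06 F [ 5.2  0.4 -3.4] M [-0.07 -1.    0.07] w 11.5
```

Emit:
move_arm:
  commands:
    - [[1,0,-0.5,-0.1,0,0,0],[1,0,-0.5,-0.1,0,0,0],[1,0,-0.5,-0.1,0,0,0],[1,0,-0.5,-0.1,0,0,0],[1,0,0,0,0,0,0]]

```text
time_s: 13.78
tool_pos: [506.6, 200.7, 87.0]
ee_rot: [2.187, 2.047, 0.199]
wrist_force: [6.0, -0.5, -2.7]
gripper_width: 11.9
```

Run:
```python
from h import *
edge();read_camera("top");edge();read_camera("top");edge()
```

```text
edge [-82.46   0.14  -1.91] Fbay [ 6.03 -0.07 -2.68]
t 13.78 pos [506.6 200.7  87. ] tooly yaw -3.79 tilt 11.03 roll -0.05 F [ 6.  -0.5 -2.7] M [-0.09 -1.37  0.05] w 11.9
edge [-82.43   0.2   -1.88] Fbay [ 5.33 -0.58 -4.38]
t 13.83 pos [506.6 200.7  87. ] tooly yaw -3.79 tilt 11.03 roll -0.06 F [ 5.3 -0.9 -4.4] M [-0.07 -1.39  0.01] w 11.8
edge [-82.38   0.18  -1.87] Fbay [ 6.45  0.61 -3.19]
t 13.88 pos [506.7 200.7  87. ] tooly yaw -3.79 tilt 11.03 roll -0.06 F [ 6.5  0.2 -3.2] M [-0.07 -1.41  0.03] w 11.8
```

Emit:
move_arm:
  commands:
    - [[1,0,-0.6,-0.1,0,0,0],[1,0,-0.6,-0.1,0,0,0],[1,0,-0.6,-0.1,0,0,0],[1,0,-0.6,-0.2,0,0,0],[1,0,-0.2,0,0,0,0]]

```text
time_s: 14.3
tool_pos: [504.2, 200.9, 87.1]
ee_rot: [2.187, 2.047, 0.199]
wrist_force: [7.5, -0.6, -3.6]
gripper_width: 12.1
```

Emit:
move_arm:
  commands:
    - [[1,0,-0.6,-0.1,0,0,0],[1,0,-0.6,-0.1,0,0,0],[1,0,-0.4,-0.1,0,0,0],[1,0,0,0,0,0,0],[1,0,0,0,0,0,0]]

```text
time_s: 14.72
tool_pos: [502.8, 201.0, 87.2]
ee_rot: [2.187, 2.046, 0.2]
wrist_force: [7.8, -0.6, -4.8]
gripper_width: 11.9
```

Run:
```python
from h import *
edge();read_camera("top");edge();read_camera("top");edge()
```

```text
edge [-86.25   0.2   -1.77] Fbay [ 7.84 -0.14 -4.82]
t 14.72 pos [502.8 201.   87.2] tooly yaw -3.8 tilt 11.07 roll -0.07 F [ 7.8 -0.6 -4.8] M [-0.19 -2.   -0.  ] w 11.9
edge [-86.26   0.22  -1.78] Fbay [ 7.26 -0.07 -3.96]
t 14.77 pos [502.8 201.   87.2] tooly yaw -3.8 tilt 11.07 roll -0.07 F [ 7.2 -0.5 -4. ] M [-0.15 -1.99  0.02] w 11.8
edge [-86.25   0.2   -1.78] Fbay [ 8.27  0.43 -3.8 ]
t 14.82 pos [502.8 201.   87.2] tooly yaw -3.8 tilt 11.07 roll -0.07 F [ 8.3 -0.1 -3.8] M [-0.2  -2.04  0.05] w 12.0
```

Run:
```python
from h import *
a=plan(tcp(-87.6,-1.9,11),YAW,11,5,1,dec=1)
b=plan(tcp(-87.6,-2.0,5),YAW,5,5,1,start=a,dec=1)
b=plan(tcp(-87.6,-2.2,2.5),YAW,2.5,5,1,start=b,dec=1)
b=plan(tcp(-87.6,-2.5,0),YAW,0,5,1,start=b,dec=1)
```

```text
[[1, -0.0, -0.3, -0.0, 0.0, -0.0, -0.0], [1, -0.0, -0.2, -0.0, 0.0, -0.0, -0.0], [1, -0.0, -0.3, -0.0, 0.0, -0.0, -0.0], [1, -0.1, -0.3, -0.0, 0.1, -0.0, -0.1], [1, 0.0, -0.2, -0.0, -0.0, -0.1, 0.0]]
[[1, 0.0, 0.2, 1.7, 1.2, 0.0, 0.0], [1, 0.0, 0.3, 1.8, 1.2, 0.0, 0.0], [1, 0.0, 0.3, 1.7, 1.2, 0.0, 0.0], [1, 0.0, 0.4, 1.7, 1.2, 0.0, 0.0], [1, 0.0, 0.4, 1.8, 1.2, 0.0, 0.0]]
[[1, 0.0, 0.1, 0.7, 0.5, 0.0, 0.0], [1, 0.0, 0.2, 0.8, 0.5, 0.0, 0.0], [1, 0.0, 0.1, 0.7, 0.5, 0.0, 0.0], [1, 0.0, 0.1, 0.8, 0.5, 0.0, 0.0], [1, 0.0, 0.2, 0.7, 0.5, 0.0, 0.0]]
[[1, 0.0, 0.1, 0.8, 0.5, 0.0, 0.0], [1, 0.0, 0.2, 0.8, 0.5, 0.0, 0.0], [1, 0.0, 0.1, 0.8, 0.5, 0.0, 0.0], [1, 0.0, 0.1, 0.7, 0.5, 0.0, 0.0], [1, 0.0, 0.2, 0.8, 0.5, 0.0, 0.0]]
```

Emit:
move_arm:
  commands:
    - [[1,0,-0.3,0,0,0,0],[1,0,-0.3,0,0,0,0],[1,0,-0.3,0,0,0,0],[1,0,-0.3,0,0,0,0],[1,0,-0.2,0,0,0,0]]

```text
time_s: 15.23
tool_pos: [501.5, 201.1, 87.0]
ee_rot: [2.187, 2.046, 0.2]
wrist_force: [8.2, -0.3, -3.9]
gripper_width: 12.2
```

Emit:
move_arm:
  commands:
    - [[1,0,0.2,1.7,1.2,0,0],[1,0,0.3,1.7,1.2,0,0],[1,0,0.3,1.7,1.2,0,0],[1,0,0.4,1.7,1.2,0,0],[1,0,0.4,1.7,1.2,0,0]]

```text
time_s: 15.65
tool_pos: [504.6, 200.8, 78.7]
ee_rot: [2.247, 2.103, 0.094]
wrist_force: [8.0, -0.6, -4.1]
gripper_width: 11.7
```

Run:
```python
from h import *
edge();read_camera("top");edge();read_camera("top");edge()
a=plan(tcp(-87.6,-2.1,2.5),YAW,2.5,5,1,dec=1)
```

```text
edge [-87.41   0.2   -1.96] Fbay [ 7.99 -0.1  -4.06]
t 15.65 pos [504.6 200.8  78.7] tooly yaw -3.8 tilt 5.03 roll -0.08 F [ 8.  -0.6 -4.1] M [-0.25 -2.29  0.06] w 11.7
edge [-86.88   0.2   -2.02] Fbay [ 8.81  0.23 -4.15]
t 15.7 pos [505.1 200.7  78.5] tooly yaw -3.84 tilt 4.94 roll -0.09 F [ 8.8 -0.3 -4.2] M [ 0.02 -2.29  0.11] w 11.7
edge [-86.91   0.28  -2.11] Fbay [ 8.45  0.4  -2.76]
t 15.75 pos [505.  200.8  78.5] tooly yaw -3.84 tilt 5.03 roll -0.1 F [ 8.5 -0.2 -2.8] M [-0.13 -2.19  0.03] w 11.8
[[1, -0.0, -0.0, 0.7, 0.5, -0.0, -0.0], [1, -0.0, -0.0, 0.7, 0.5, -0.0, -0.0], [1, -0.0, -0.0, 0.7, 0.5, -0.1, -0.1], [1, -0.1, 0.0, 0.8, 0.5, 0.0, 0.0], [1, 0.0, 0.0, 0.7, 0.5, 0.0, -0.0]]
```

Emit:
move_arm:
  commands:
    - [[1,0,-0.2,0.7,0.5,0,0],[1,0,0,0.7,0.5,0,0],[1,0,0,0.7,0.5,0,0],[1,0,0,0.7,0.5,0,0],[1,0,0,0.7,0.5,0,0]]

```text
time_s: 16.17
tool_pos: [504.7, 200.9, 75.2]
ee_rot: [2.27, 2.125, 0.05]
wrist_force: [8.2, -0.5, -3.2]
gripper_width: 11.7
```

Run:
```python
from h import *
edge();read_camera("top");edge();read_camera("top");edge()
a=plan(tcp(-87.6,-2.4,0),YAW,0,5,1,dec=1)
```

```text
edge [-88.19   0.24  -1.96] Fbay [ 8.17  0.03 -3.25]
t 16.17 pos [504.7 200.9  75.2] tooly yaw -3.79 tilt 2.58 roll -0.08 F [ 8.2 -0.5 -3.2] M [-0.2  -2.44  0.08] w 11.7
edge [-87.99   0.21  -2.04] Fbay [ 8.81  0.41 -2.87]
t 16.22 pos [504.9 200.8  75.1] tooly yaw -3.82 tilt 2.54 roll -0.09 F [ 8.8 -0.2 -2.9] M [-0.12 -2.4   0.01] w 11.5
edge [-88.     0.27  -2.06] Fbay [ 8.85 -0.21 -3.91]
t 16.27 pos [504.9 200.9  75.1] tooly yaw -3.82 tilt 2.58 roll -0.09 F [ 8.8 -0.8 -3.9] M [-0.22 -2.37  0.06] w 11.5
[[1, -0.0, 0.2, 0.8, 0.5, -0.0, -0.0], [1, -0.0, 0.2, 0.8, 0.5, -0.0, -0.0], [1, -0.1, 0.2, 0.8, 0.5, -0.1, -0.1], [1, 0.0, 0.3, 0.8, 0.6, 0.0, 0.0], [1, -0.0, 0.2, 0.8, 0.5, 0.0, 0.0]]
```

Emit:
move_arm:
  commands:
    - [[1,0,0.1,0.5,0.3,0,0],[1,0,0.1,0.5,0.3,0,0],[1,0,0.1,0.5,0.3,0,0],[1,0,0,0.5,0.3,0,0],[1,0,0,0,0,0,0]]

```text
time_s: 16.68
tool_pos: [505.2, 200.8, 73.2]
ee_rot: [2.282, 2.135, 0.028]
wrist_force: [8.3, -0.6, -3.2]
gripper_width: 11.6
```

Emit:
move_arm:
  commands:
    - [[1,0,0,0.5,0.3,0,0],[1,0,0.1,0.5,0.3,0,0],[1,0,0.1,0.4,0.3,0,0],[1,0,0,0.3,0.2,0,0],[1,0,0,0,0,0,0]]

```text
time_s: 17.1
tool_pos: [505.5, 200.8, 71.5]
ee_rot: [2.292, 2.145, 0.007]
wrist_force: [8.6, -1.3, -2.1]
gripper_width: 11.7
```

Run:
```python
from h import *
edge();read_camera("top");edge();read_camera("top");edge()
a=plan(tcp(-87.6,-2.6,0),YAW,0,5,1,dec=1)
```

```text
edge [-88.14   0.24  -2.4 ] Fbay [ 8.65 -0.69 -2.13]
t 17.1 pos [505.5 200.8  71.5] tooly yaw -3.81 tilt 0.3 roll -0.09 F [ 8.6 -1.3 -2.1] M [-0.29 -2.31  0.04] w 11.7
edge [-88.15   0.27  -2.37] Fbay [ 7.98 -0.06 -1.98]
t 17.15 pos [505.5 200.8  71.6] tooly yaw -3.8 tilt 0.31 roll -0.09 F [ 8.  -0.6 -2. ] M [-0.27 -2.27  0.03] w 11.6
edge [-88.16   0.26  -2.37] Fbay [ 8.4   0.34 -2.6 ]
t 17.2 pos [505.5 200.8  71.6] tooly yaw -3.8 tilt 0.31 roll -0.09 F [ 8.4 -0.2 -2.6] M [-0.27 -2.33  0.07] w 11.5
[[1, -0.0, 0.1, 0.1, 0.1, -0.0, -0.0], [1, -0.0, 0.2, 0.2, 0.0, -0.0, -0.0], [1, -0.1, 0.1, 0.1, 0.1, -0.1, -0.0], [1, 0.0, 0.1, 0.1, 0.1, 0.0, -0.1], [1, -0.0, 0.2, 0.2, 0.0, 0.0, 0.0]]
```

Emit:
move_arm:
  commands:
    - [[1,0,0,0.2,0.1,0,0],[1,0,0,0.2,0.1,0,0],[1,0,0,0.2,0.1,0,0],[1,0,0,0.2,0,0,0],[1,0,0,0,0,0,0]]

```text
time_s: 17.62
tool_pos: [505.5, 200.9, 71.1]
ee_rot: [-2.293, -2.146, -0.002]
wrist_force: [6.4, -0.8, 4.7]
gripper_width: 11.6
```

Run:
```python
from h import *
edge();read_camera("top");edge();read_camera("top");edge()
```

```text
edge [-88.22   0.33  -2.41] Fbay [ 6.47 -0.39  4.66]
t 17.62 pos [505.5 200.9  71.1] tooly yaw -3.8 tilt 0.03 roll -0.08 F [ 6.4 -0.8  4.7] M [-0.56 -1.95  0.04] w 11.6
edge [-88.21   0.28  -2.41] Fbay [ 6.2  -2.03  3.97]
t 17.67 pos [505.5 200.8  71.1] tooly yaw -3.8 tilt 0.03 roll -0.08 F [ 6.1 -2.4  4. ] M [-0.53 -1.92  0.06] w 11.8
edge [-88.21   0.32  -2.42] Fbay [ 7.3  -1.18  4.37]
t 17.72 pos [505.5 200.9  71.1] tooly yaw -3.8 tilt 0.03 roll -0.08 F [ 7.2 -1.6  4.4] M [-0.52 -1.91  0.04] w 12.0
```

Emit:
move_arm:
  commands:
    - [[1,0,0,-0.2,0,0,0],[1,0,0,-0.1,0,0,0],[1,0,0,0,0,0,0],[1,0,0,0,0,0,0],[1,0,0,0,0,0,0]]

```text
time_s: 18.13
tool_pos: [505.5, 200.8, 71.2]
ee_rot: [-2.293, -2.146, -0.002]
wrist_force: [9.0, -1.4, -1.2]
gripper_width: 11.3
```

Run:
```python
from h import *
edge();read_camera("top");edge()
```

```text
edge [-88.22   0.28  -2.33] Fbay [ 9.07 -0.77 -1.23]
t 18.13 pos [505.5 200.8  71.2] tooly yaw -3.8 tilt 0.03 roll -0.09 F [ 9.  -1.4 -1.2] M [-0.33 -2.27  0.01] w 11.3
edge [-88.24   0.27  -2.34] Fbay [8.65 0.24 0.11]
t 18.18 pos [505.5 200.8  71.2] tooly yaw -3.8 tilt 0.03 roll -0.08 F [ 8.6 -0.3  0.1] M [-0.36 -2.3   0.06] w 11.5
```

Emit:
move_arm:
  commands:
    - [[0.6,0,0,0,0,0,0],[0.6,0,0,0,0,0,0],[0.6,0,0,0,0,0,0],[0.6,0,0,0,0,0,0],[0.6,0,0,0,0,0,0]]

```text
time_s: 18.6
tool_pos: [503.7, 200.8, 70.6]
ee_rot: [-2.292, -2.146, 0.002]
wrist_force: [0.6, -0.0, -0.9]
gripper_width: 36.7
```

Emit:
move_arm:
  commands:
    - [[0.5,0,0,0,0,0,0],[0.5,0,0,0,0,0,0],[0.5,0,0,0,0,0,0],[0.5,0,0,0,0,0,0],[0.5,0,0,0,0,0,0]]

```text
time_s: 19.02
tool_pos: [504.2, 200.8, 70.7]
ee_rot: [-2.292, -2.146, 0.001]
wrist_force: [0.1, -0.1, -0.2]
gripper_width: 46.9
```

Run:
```python
from h import *
edge()
m=camera_model("wrist");w=read_camera("wrist");np.savez("m6.npz",xyz=m["xyz"],att=m["attitude"])
cv2.imwrite("pics/w6.png",w)
pc=lambda P:proj(m,P).round().tolist()
for x in(-6,0): print(x,"ledge,step",pc(Rz.apply([(66+x,47,2.5),(-60+x,47,6.5),(6+x,0,47.5),(6+x,25,47.5),(-6+x,25,47.5)])+S))
print("nose",pc(Rz.apply([(62,50,10.3),(62,40,10.3)])+S))
```

```text
edge [-8.959e+01  6.000e-02 -2.690e+00] Fbay [ 0.06 -0.08 -0.18]
t 19.02 pos [504.2 200.8  70.7] tooly yaw -3.78 tilt -0.1 roll -0.04 F [ 0.1 -0.1 -0.2] M [ 0.01 -0.07  0.02] w 46.9
-6 ledge,step [[438.0, 207.0], [218.0, 208.0], [336.0, 319.0], [337.0, 271.0], [311.0, 271.0]]
0 ledge,step [[448.0, 207.0], [228.0, 208.0], [349.0, 319.0], [350.0, 271.0], [324.0, 271.0]]
nose [[447.0, 204.0], [445.0, 222.0]]
```

View pics/w6.png

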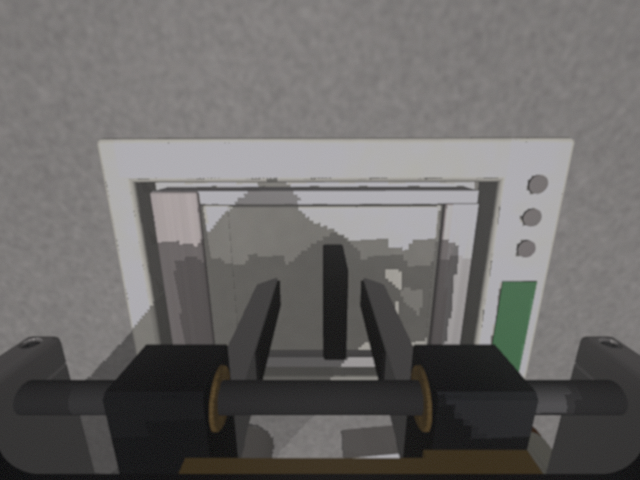

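The wrist view shows the cover lying flat, with the fin top at columns 323–347 (predicted 324–350 seated, 311–337 not seated). Its +x end is hidden under the nose at column 443. I'll retreat straight up.

Emit:
move_arm:
  commands:
    - [[0.5,0,0,-2,0,0,0],[0.5,0,0,-6,0,0,0],[0.5,0,0,-12,0,0,0],[0.5,0,0,-20,0,0,0],[0.5,0,0,-25,0,0,0]]

```text
time_s: 19.48
tool_pos: [503.6, 200.6, 136.5]
ee_rot: [-2.291, -2.146, 0.003]
wrist_force: [0.2, -0.5, 0.3]
gripper_width: 47.3
```

Emit:
move_arm:
  commands:
    - [[0.5,0,0,-30,0,0,0],[0.5,-15,0,-30,0,0,0],[0.5,-25,0,-25,0,0,0],[0.5,-25,0,-10,0,0,0],[0.5,-15,0,-5,0,0,0]]

```text
time_s: 19.9
tool_pos: [499.8, 119.0, 238.9]
ee_rot: [2.294, 2.145, 0.003]
wrist_force: [0.2, 0.3, 0.9]
gripper_width: 47.1
```

Emit:
move_arm:
  commands:
    - [[0.5,-10,0,0,0,0,0],[0.5,-5,0,0,0,0,0],[0.5,0,0,0,0,0,0],[0.5,0,0,0,0,0,0],[0.5,0,0,0,0,0,0]]

```text
time_s: 20.32
tool_pos: [497.9, 106.9, 235.2]
ee_rot: [-2.29, -2.147, 0.002]
wrist_force: [-0.1, 0.3, -0.1]
gripper_width: 47.0
```

Run:
```python
from h import *
edge()
m=camera_model("wrist");w=read_camera("wrist");t=read_camera("scene")
c=np.zeros((560,800,3),np.uint8)
c[:300,:]=cv2.resize(w[20:260,0:640],(800,300))
c[300:,:]=cv2.resize(t[150:306,180:660-0][:, :460],(767,260),interpolation=cv2.INTER_CUBIC)[:, :] if 0 else cv2.resize(t[150:306,160:640],(800,260),interpolation=cv2.INTER_CUBIC)
cv2.imwrite("pics/fin.png",c)
pc=lambda P:((proj(m,P)-[0,20])*1.25).round().tolist()
for x in(-6,0): print(x,"fin",pc(Rz.apply([(6+x,25,47.3),(-6+x,25,47.3),(6+x,-25,47.3)])+S),"plate",pc(Rz.apply([(60+x,47,6.3),(60+x,-47,6.3),(-60+x,47,6.3)])+S))
print("nose",pc(Rz.apply([(62,40,10.3),(62,-40,10.3)])+S))
```

```text
edge [-89.71 -94.1  161.94] Fbay [-0.14  0.3  -0.11]
t 20.32 pos [497.9 106.9 235.2] tooly yaw -3.7 tilt -0.15 roll -0.06 F [-0.1  0.3 -0.1] M [-0.   -0.1   0.07] w 47.0
-6 fin [[413.0, 98.0], [395.0, 98.0], [412.0, 173.0]] plate [[482.0, 74.0], [476.0, 198.0], [326.0, 74.0]]
0 fin [[421.0, 98.0], [404.0, 98.0], [420.0, 173.0]] plate [[490.0, 74.0], [483.0, 198.0], [333.0, 74.0]]
nose [[493.0, 83.0], [487.0, 190.0]]
```

View pics/fin.png

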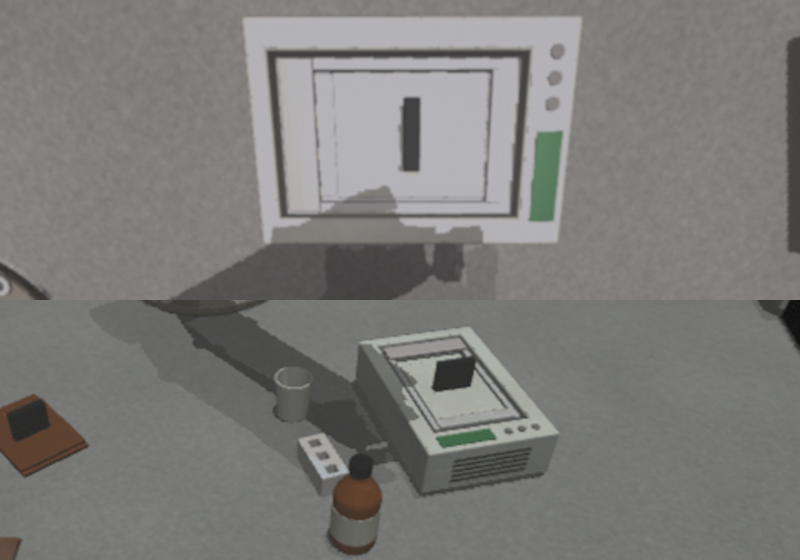

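The final view shows the fin at columns 403–420, rows 98–171. That matches the seated prediction (404–421), not the unseated one (395–413). The plate step is at column 333 as predicted, the cover is flat, and the bottle, rack and beaker look undisturbed.

```bash
python3 -c "
from workcell import *
print(close_job())"
```

```text
the job is handed in; nothing more can be done
None
```

The white cover is back on the bay and locked behind the catch, and I handed the job in at about 20.4 s. I did not tug on the cover to test the lock; that it locked is judged from where it sits in the pictures.

- **Insertion:** I gripped the cover by its fin and tilted it 11°. I touched the bay floor gently at z about 54.3 mm, with a peak of about 10 N. I then slid the tongue under the lip and met the spring bar.
- **Locking:** I pushed the bar back about 8 mm (about 8.7 N), short of its hard stop. I lowered the cover flat with the push held until it touched the floor lightly, then opened the gripper and the spring shoved the cover under the nose.
- **Final checks:** In the last wrist picture the fin is at columns 403–420, against 404–421 predicted for a seated cover and 395–413 for one that had not sprung forward. The plate step also matches, and the cover lies flat. The arm is clear, with wrist force near 0 N.
- **Bystanders:** The bottle, rack and beaker look undisturbed in the final scene picture; I judged this by eye and did not measure them.
- **Disagreement:** The top and wrist cameras differed by 3–5 mm on where the analyser stands. I relied on the wrist picture that showed cover and bay together, and then on touch, and the bar contact came within about 0.5 mm of that estimate.

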